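Load the parts washer with one pair of secateurs

ROBOT

A 7-joint arm with a two-finger parallel gripper is mounted at the origin on the work surface. World frame = base frame: x ahead of the robot, y to its left, z up, the work surface at z = 0. Lengths are in m, angles in rad, forces in N, time in s.
With the tool pointing down it reaches from about 0.425 to 0.875 m from the base axis. Payload 4.7 kg.
Tool frame: the origin (TCP) lies where the fingers leave the gripper's body, on its centre line; the fingertips stand 70 mm ahead of it and the grasp point (between the pads) lies 51 mm ahead of it; z points along the fingers, y is the line along which they close (so a half turn about z gives the same grasp; the last joint's range is limited). The gripper opens to 87 mm and grips with 3 to 60 N. Pads are 19 mm wide; open, the fingers measure 117 mm over their backs; the gripper's body (75 mm by 190 mm) begins 51 mm behind the grasp point.
Start: joints at [-1.275, 0.321, -0.07, 1.45, 0.023, 1.371, -0.057], TCP at [0.181, 0.624, 0.292] pointing down, gripper open.
Joint ranges: [-2.86, 2.86], [-0.3, 2.09], [-1.38, 1.24], [0.06, 2.45], [-1.56, 4.7], [0.09, 2.05], [-2.69, 2.69]. Speed limits (rad/s): [2.57, 2.57, 3.14, 3.14, 3.14, 3.14, 3.14].

INTERFACE

Orientations are given as a rotation vector (axis times angle).
In Python, from bench import ctrl gives the robot as it stands.
- The arm moves only by the tool play_rows, never from a script. Its argument "increments" is a list that holds one entry, the list of rows, each a list of 7 numbers: the shift along the tool's x, y, z as a fraction of full scale, then the turn, a rotation vector about the tool's x, y, z as a fraction of full scale, then the gripper command: -1 is shut, 1 is fully open, values between are in proportion. A call has 1 to 8 rows; each row is the pose to reach, as a shift and turn from the pose commanded when the call began, along the tool's axes at that moment; what a row does not reach only later rows make up. Full scale, the value 1, is 0.1 m for a shift and 90 degrees for a turn. A row lasts 1/10 s, in which the tool goes at most 50 mm and 8.59 degrees, less where a joint would pass 70% of its speed; a pose out of reach is approached as far as the arm can. A call with a number of a shift or a turn outside -1 to 1 is refused whole. A call with a gripper value outside its range is refused whole. The fingers move at their own pace and stop on an object; "squeeze" is the grip in N (left out, the last holds). Time passes only in rows, so rows that repeat a pose let the fingers close. It gives the time, the measured TCP pose, the force, the opening and the grip force at its end, in the units of the state.
- ctrl.get_state(): the state, without advancing time (a new reading comes with each control period).
- ctrl.get_image(name): name is "scene" or "top" or "wrist"; returns the picture (400x640x3 uint8, red, green, blue); there is no depth.
- ctrl.get_calibration(name): a dict with "vertical_fov" (degrees; the focal length in pixels is half the picture's height over the tangent of half this angle, whatever the lens; pixels are square), "cx", "cy" (the principal point, pixels), "R" (3x3) and "t" (3): a world point X has camera coordinates R X + t; the wrist camera has in their place "T_tool_cam" (4x4, takes a point from camera to tool coordinates, whose origin is the TCP and whose axes are the flange's). Camera axes: x right, y down, z forward; pixel columns grow to the right and rows downward; lengths in m; the calibration is good to about 2 mm. The wrist camera is an equidistant fisheye: a pixel r from the principal point sees the ray r / f radians off the axis. A picture is of the moment at which its call begins: read the wrist's pose just before it. get_calibration takes no time and is no camera call.
- ctrl.close_job(): hands the job in; it is judged then, once.
The state is a dict: "time": time; "joint_positions": joint angles; "qd": joint speeds; "joint_torque": joint torques, N m; "position": TCP position; "tool_rot": TCP orientation; "ft_force": force on the tool from outside, world axes, zero at the start; "torque": the same for the moment, N m; "grip_width": opening from 0.0 (shut) to 1.0 (fully open); "grip_force": force on a finger pad.
Only numpy, scipy, OpenCV 4.12 (cv2) and the standard library are available. Lean on these libraries where they do the work, as an engineer would, in place of code of your own. Each camera call takes 0.05 s, during which the arm holds its last target. There are 200 camera calls.

TASK

Open the parts washer: lift its cover up off its seat and slide it along its channels all the way to the closed end of the deck, and leave it lying flat there. Then load the bare steel parts of one pair of secateurs: lay the cutting-blade half and the hook-blade half flat and side by side (neither lying on anything else) in the tray's long compartment, and put the coil spring in its narrow compartment. Set the parts down rather than dropping them, and leave everything else on the bench where it stands.

Things in the scene. Friction and masses are not known exactly. Their poses are not given: they have to be found in the camera images.
- washer: Parts washer, fixed, dry: 330 (its x) by 510 mm (its y), deck 150 mm above the bench. Origin: centre of its underside, z up. Open well at its +y end, plain closed deck (parking place of the cover) at its -y end. Two channels run along y over the whole deck at |x| = 121 to 137 mm, tops 177 mm above the bench; their flanges overhang the cover's edges.
- cover_grip (a point): Centre of the cover's handle bar (110 long in x, 12 wide in y, 12 high, 38 above the plate). Plate 258 (x) by 232 (y) by 12 mm, 0.75 kg. Axes as the washer's. Closed: in a 12 mm recess, this point at washer (0, 117, 188). Free to slide when lifted 12 mm, flanges stop it at 24: lift 18, slide in washer -y to the end stop (y = -120), let down (height 200 mm).
- tray_long (a point): Centre of the floor of the long compartment of the wash tray in the well; axes as the washer's. Floor 98 mm above the bench (52 mm below the deck); inside 226 mm long (x) by 140 mm wide (y); upright walls 28 mm high. The well's edge lies 4 to 5 mm outside the tray.
- tray_small (a point): Centre of the floor of the narrow compartment of the same tray, on its -y side behind a 2 mm divider 28 mm high; axes as the washer's. Inside 226 mm long (x) by 62 mm wide (y); same floor height and walls.
- cutting_half_center (a point): Bare forged half with a broad convex cutting blade (30 wide, 5 thick). Point: its centre, half-way up; 180 long, 37 wide, 12 thick; lies flat. x runs along it: blade end +90, handle end -90; z normal to its faces. Grip the straight shank across y: 14 wide, parallel-sided, on y = 0 from x = -45 to +8 (28 diameter boss at x = +22). 130 g, balanced within 15 of the centre. Lies on the bench among clutter. All mm.
- hook_half_center (a point): Bare forged half with a narrow curved hook blade (13 wide, 5 thick). Point: its centre, half-way up; 180 long, 37 wide, 12 thick; lies flat. x runs along it: blade end +90, handle end -90; z normal to its faces. Grip the straight shank across y: 14 wide, parallel-sided, on y = 0 from x = -45 to +8 (28 diameter boss at x = +22). 130 g, balanced within 15 of the centre. Lies on the bench among clutter. All mm.
- spring_center (a point): Centre of the volute (coil) spring, half-way up: bare steel, 22 mm diameter at its lower end, 16 mm at its upper end, 34 mm tall, 20 g. It starts standing upright on the bench and behaves as a solid part; it may stand or lie in the tray.
- grease_tin: Bystander, to be left alone: lidded round grease tin, bare metal, 56 mm diameter, 58 mm high, standing. Origin: centre of its underside.
- weight: Bystander, to be left alone: brass scale weight with a neck and a knob, 44 mm diameter, 58 mm high, standing. Origin: centre of its underside.
- spray_can: Bystander, to be left alone: tall plain aluminium can, 54 mm diameter, 155 mm high, standing. Origin: centre of its underside.
- rinse_bottle: Bystander, to be left alone: grey bottle with black cap, 58 mm diameter, 135 mm high, standing. Origin: centre of its underside.
- file: Bystander, to be left alone: flat file lying down, about 235 mm long and 26 mm high, wooden handle towards its -x, blade (20 mm wide) towards its +x; origin under the ferrule, 105 mm from the handle's end.
- finished_secateurs: Bystander, to be left alone: finished pair of secateurs with red-dipped handles, closed and lying flat, 200 mm long, 60 mm wide, 15 mm high, blades towards its +x. Origin: centre of its underside.
Things that resemble listed ones, but are neither listed nor needed, are in the scene too. What is shaped like the part that bears hook_half_center but green or purple is not meant.

How it is judged:
On the way:
1. the cover has been lifted off its seat and slid along its channels to the closed end, and lies on the deck (y of cover_grip in the frame of washer between -0.16 and -0.1 m and z of cover_grip in the frame of washer between 0.19 and 0.204 m and angle between the z axis of cover_grip and the z axis of washer, either way round below 0.08 rad), for 0.2 s.
At the end, for the whole second after the job is handed in: Cover flat on the deck, within 20 mm of its end stop; both halves flat (8 degrees) on the long compartment's floor, centres under 12 mm above it and within 50 mm of its middle lengthwise; spring on the narrow compartment's floor, standing or lying; all at rest (all of step 1 and x of cutting_half_center in the frame of tray_long between -0.05 and 0.05 m and y of cutting_half_center in the frame of tray_long between -0.07 and 0.07 m and z of cutting_half_center in the frame of tray_long between 0 and 0.012 m and angle between the z axis of each of cutting_half_center, hook_half_center and the z axis of washer, either way round below 0.15 rad and x of hook_half_center in the frame of tray_long between -0.05 and 0.05 m and y of hook_half_center in the frame of tray_long between -0.07 and 0.07 m and z of hook_half_center in the frame of tray_long between 0 and 0.012 m and x of spring_center in the frame of tray_small between -0.113 and 0.113 m and y of spring_center in the frame of tray_small between -0.031 and 0.031 m and z of spring_center in the frame of tray_small between 0 and 0.024 m and linear speed of each of cutting_half, hook_half, spring, cover below 0.03 m/s); the robot touches nothing.
It fails at once if the cutting half was dropped or thrown (moving faster than 0.8 m/s, a fall of 33 mm, with no finger on it) (linear speed of cutting_half above 0.8 m/s and contact force between the fingers and cutting_half below 0.05 N).
It fails at once if the hook half was dropped or thrown (moving faster than 0.8 m/s, a fall of 33 mm, with no finger on it) (linear speed of hook_half above 0.8 m/s and contact force between the fingers and hook_half below 0.05 N).
It fails at once if the spring was dropped or thrown (moving faster than 0.8 m/s, a fall of 33 mm, with no finger on it) (linear speed of spring above 0.8 m/s and contact force between the fingers and spring below 0.05 N).
It fails at once if a bystander was moved by more than 25 mm (distance of any of grease_tin, weight, spray_can, rinse_bottle, file, finished_secateurs from where it was at the start of the episode above 0.025 m).
It also fails if it takes over 72 s, if anything falls off the work surface, if the arm or the gripper's body presses on something with over 40 N, if the wrist force passes 120 N, or if a joint passes its speed limit or range.

## Working session

There is one attempt and no reset: what is moved stays moved. The work goes in short steps, Python scripts to look and compute and a tool call to move; the robot and the scene stay as the last step left them, time stands still between calls to the robot, and variables do not carry over. Pictures are saved under pics/ and viewed, at most 10 in all, crops included, and the job is handed in when it is done.

Besides the shell and the picture viewer there is one more tool, called after "Emit:" as name(argument=value, ...), one argument or row to a line, values as JSON. play_rows: Moves the arm, as the interface text tells. Shift numbers are shares of 0.1 m and turn numbers shares of 90 degrees, none past 1 either way. Its arguments: {"type":"object","properties":{"increments":{"type":"array"},"squeeze":{"type":"number"}},"required":["increments"]}

```bash
mkdir -p pics
python3 - <<'E'
from bench import ctrl
import cv2,numpy as np
for n in ("top","scene"):
    cv2.imwrite(f"pics/{n}0.png",ctrl.get_image(n)[:,:,::-1]); c=ctrl.get_calibration(n)
    print(n,c)
s=ctrl.get_state();print(s)
print(ctrl.get_calibration("wrist"))
E
```

```text
top {'vertical_fov': 45.63764738023656, 'cx': 325.9043186874931, 'cy': 194.62542809645115, 'R': array([[ 0.00579118, -0.99988706,  0.0138682 ],
       [-0.98523551, -0.00807824, -0.17101382],
       [ 0.17110653, -0.01267307, -0.98517102]]), 't': array([0.15441258, 0.55996183, 1.37006229])}
scene {'vertical_fov': 47.93283073091817, 'cx': 320.347260565812, 'cy': 198.9101099761144, 'R': array([[-0.82138862,  0.57034584,  0.00513451],
       [ 0.41258836,  0.60036021, -0.68508281],
       [-0.39381669, -0.56060079, -0.7284471 ]]), 't': array([ 0.31297994, -0.23024582,  1.58839291])}
{'time': 0.1, 'joint_positions': array([-1.27491908,  0.32178413, -0.07009991,  1.45155524,  0.02262547,
        1.37081792, -0.05688484]), 'qd': array([-0.00047845, -0.0022402 ,  0.00015289, -0.00222631, -0.00057247,
        0.000852  , -0.00106077]), 'joint_torque': array([ 1.54060499e-04, -4.92570662e+01, -4.05523069e-01, -3.13399959e+01,
       -6.40180428e-02,  3.94203421e-02,  8.19865886e-05]), 'position': array([0.18067426, 0.62398842, 0.2912469 ]), 'tool_rot': array([-4.41035262e-01, -3.11034235e+00,  2.78367203e-03]), 'ft_force': array([ 0.48008461, -0.20665148, -0.57174401]), 'torque': array([ 0.02090345,  0.01249793, -0.00156551]), 'grip_force': 0.0, 'grip_width': 0.996571214605035}
{'vertical_fov': 65.70646984690485, 'cx': 321.0635707076218, 'cy': 203.77472211090168, 'T_tool_cam': array([[-7.42480878e-04, -9.57768096e-01, -2.87540821e-01,
         7.95299581e-02],
       [ 9.99999566e-01, -5.49435054e-04, -7.52064312e-04,
         1.61960928e-04],
       [ 5.62318198e-04, -2.87541255e-01,  9.57768088e-01,
        -9.19587999e-02],
       [ 0.00000000e+00,  0.00000000e+00,  0.00000000e+00,
         1.00000000e+00]])}
```

View pics/top0.png

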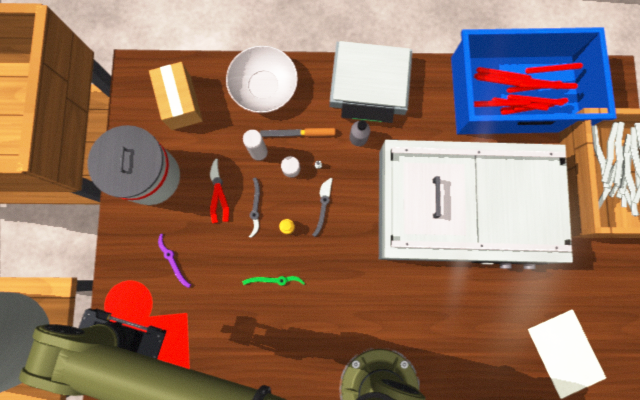

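View pics/scene0.png

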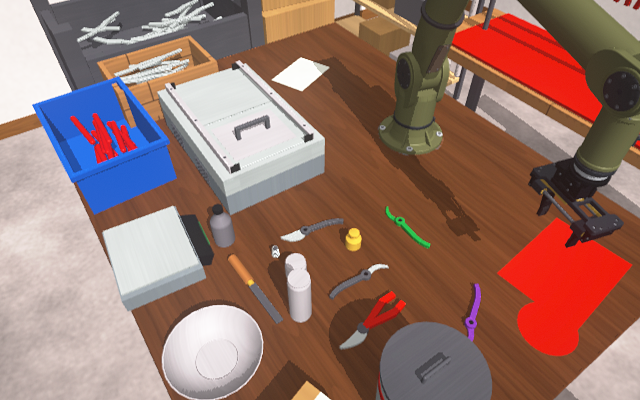

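```bash
cat > h.py <<'E'
import numpy as np,cv2
from scipy.spatial.transform import Rotation as Ro
from bench import ctrl
def px2w(n,u,v,z):
    c=ctrl.get_calibration(n); f=200/np.tan(np.radians(c['vertical_fov']/2))
    d=c['R'].T@np.array([(u-c['cx'])/f,(v-c['cy'])/f,1]); o=-c['R'].T@c['t']
    return o+d*(z-o[2])/d[2]
def w2px(n,X):
    c=ctrl.get_calibration(n); f=200/np.tan(np.radians(c['vertical_fov']/2))
    p=c['R']@np.array(X)+c['t']; return p[:2]/p[2]*f+[c['cx'],c['cy']]
def plan(pos,yaw=None,s=None):
    """pos: TCP target; yaw: angle of tool x axis in world (tool down). -> fractions from measured pose"""
    s=s or ctrl.get_state(); R=Ro.from_rotvec(s['tool_rot']).as_matrix()
    d=R.T@(np.array(pos)-s['position'])/0.1
    r=np.zeros(3)
    if yaw is not None:
        cy,sy=np.cos(yaw),np.sin(yaw)
        T=np.array([[cy,sy,0],[sy,-cy,0],[0,0,-1]])
        r=Ro.from_matrix(R.T@T).as_rotvec()/(np.pi/2)
    return d.round(3),r.round(3)
E
python3 - <<'E'
import cv2
i=cv2.imread("pics/top0.png")
a=cv2.resize(i[130:280,372:582],None,fx=3.8,fy=3.8,interpolation=cv2.INTER_CUBIC)
b=cv2.resize(i[145:250,240:345],None,fx=5.7,fy=5.7,interpolation=cv2.INTER_CUBIC)
cv2.imwrite("pics/a.png",a);cv2.imwrite("pics/b.png",b)
E
```

```text
(no output)
```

View pics/a.png

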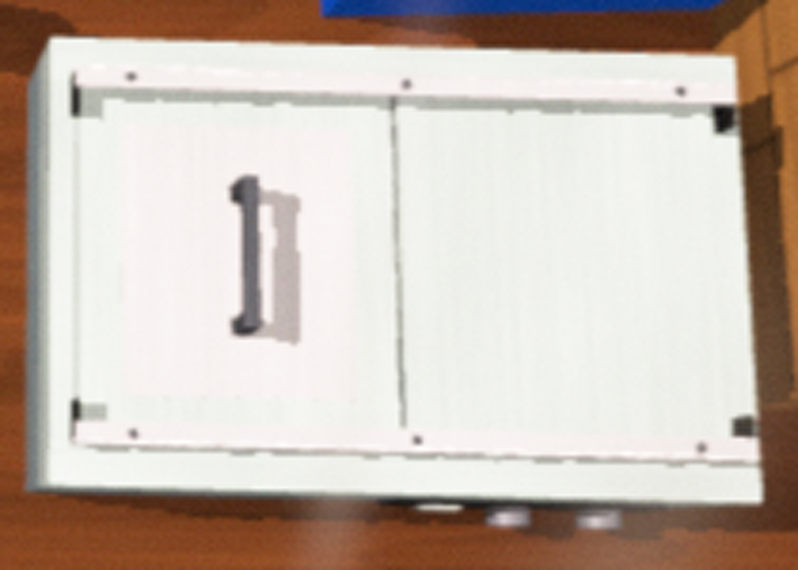

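View pics/b.png

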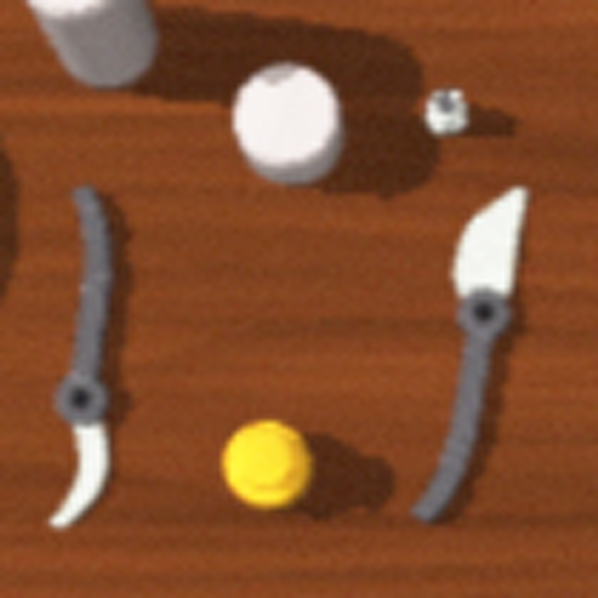

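Run:
```python
from h import *
A=lambda u,v,z:px2w("top",372+(u+.5)/3.8-.5,130+(v+.5)/3.8-.5,z)
B=lambda u,v,z:px2w("top",240+(u+.5)/5.7-.5,145+(v+.5)/5.7-.5,z)
C=[A(u,v,.15)[:2] for u,v in((52,40),(735,57),(762,503),(46,492))]
print("corners",np.round(C,4)); print("centre",np.mean(C,0),[np.linalg.norm(C[i]-C[i-1]) for i in range(4)])
print("yaw of edges",[np.degrees(np.arctan2(*(C[j]-C[i])[::-1])) for i,j in((1,0),(2,3),(3,0),(2,1))])
for p in((131,77),(134,433),(681,91),(701,448)):print("screw",A(*p,.177)[:2])
print("handle",A(250,254,.194),A(248,180,.194),A(250,328,.194))
print("spring top",B(448,101,.034),"bot",B(446,122,.003))
img=cv2.imread("pics/top0.png"); hsv=cv2.cvtColor(img,cv2.COLOR_BGR2HSV)
for nm,(bx,by),(lo,hi) in(("cut",(484,312),(335,435)),("hook",(81,398),(275,375))):
    b=B(bx,by,.012); P=[b[:2]]; 
    for v in range(int(145+lo/5.7),int(145+hi/5.7)+1):
        u0=int(240+bx/5.7)
        # greyness: blue not much lower than red
        us=np.arange(u0-9,u0+10); px=img[v,us].astype(float)
        w=np.clip((px[:,0]-px[:,2]+15)/30,0,1)*np.clip((px.max(1)-50)/30,0,1)
        if w.sum()>1: P.append(px2w("top",(w*us).sum()/w.sum(),v,.010)[:2]); print(v,round((w*us).sum()/w.sum(),2),round(w.sum(),2))
    P=np.array(P); m=P.mean(0); d=np.linalg.svd(P-m)[2][0]
    d*=np.sign(d@(P[0]-P[-1])); print(nm,"boss",b,"dir to blade",np.degrees(np.arctan2(d[1],d[0])),"centre",b[:2]-.022*d,"resid",((P-m)@[-d[1],d[0]]*1000).round(1))
for n,p in(("weight",B(267,464,.05)),("tin",B(288,110,.058))):print(n,p)
```

```text
corners [[ 0.6984 -0.0072]
 [ 0.6903 -0.5172]
 [ 0.3608 -0.51  ]
 [ 0.3654  0.0023]]
centre [ 0.52875976 -0.25803406] [np.float64(0.3331680671238371), np.float64(0.5101170223703814), np.float64(0.32958047000687485), np.float64(0.5123365955871537)]
yaw of edges [np.float64(89.09084027210494), np.float64(89.4897718502928), np.float64(-1.6300585890053605), np.float64(-1.2541868172772053)]
screw [ 0.66323924 -0.06031352]
screw [ 0.40577715 -0.05646544]
screw [ 0.65656573 -0.46112135]
screw [ 0.39796087 -0.45570371]
handle [ 0.53079401 -0.13813817  0.194     ] [ 0.58401165 -0.13854956  0.194     ] [ 0.47831766 -0.13632998  0.194     ]
spring top [0.66083539 0.18223793 0.034     ] bot [0.65664383 0.18335835 0.003     ]
203 324.3 2.43
204 323.74 1.67
205 323.65 1.43
206 323.27 1.47
207 323.11 1.5
208 323.05 1.33
209 323.0 1.5
210 322.96 1.57
211 322.68 1.33
212 322.28 1.3
213 321.97 1.3
214 322.0 1.4
215 322.07 1.53
216 321.93 1.4
217 321.61 1.47
218 321.34 1.47
219 321.09 1.43
220 320.97 1.33
221 320.89 1.47
cut boss [0.55038872 0.16206954 0.012     ] dir to blade -9.330691576569055 centre [0.52867981 0.16563645] resid [ 0.3 -1.   0.2 -0.1  0.5  0.5  0.2 -0.2 -0.6 -0.3  0.4  0.8  0.2 -0.5
 -0.6 -0.2  0.1  0.3  0.2 -0.1]
193 256.86 1.43
194 256.73 1.73
195 256.55 1.7
196 256.58 1.77
197 256.41 1.63
198 256.25 1.7
199 256.33 1.8
200 256.0 1.4
201 255.98 1.33
202 255.74 1.53
203 255.56 1.9
204 255.45 1.93
205 255.31 1.8
206 255.36 1.57
207 255.27 1.5
208 255.02 1.53
209 254.83 1.53
210 254.58 1.83
hook boss [0.50237196 0.37588226 0.012     ] dir to blade 174.293078334052 centre [0.52426291 0.37369458] resid [-0.6 -0.2 -0.2 -0.4  0.1 -0.  -0.1  0.6 -0.   0.3 -0.  -0.2 -0.1 -0.1
  0.4  0.6  0.2  0.  -0.3]
weight [0.46388585 0.27381163 0.05      ]
tin [0.6493528  0.26597388 0.058     ]
```

Top picture: washer centre is about (0.529, −0.258), yaw −1°, and its sizes check out (330×511). The cutting half is the broad blade at crop (484,312), and the hook half is the grey narrow blade at (81,398). The spring is at (448,105), near world (0.659, 0.183).

Emit:
play_rows(
  increments=[
    [[-0.5,0,-0.1,0,0,-0.08,1],[-1,0,-0.2,0,0,-0.168,1],[-1,0,-0.2,0,0,-0.168,1],[-1,0,-0.2,0,0,-0.168,1]],
  ],
)

```text
time: 0.5
position: [0.2794, 0.5955, 0.312]
tool_rot: [0.037, 3.141, -0.001]
ft_force: [-0.8, 1.0, -0.0]
grip_width: 1.001
grip_force: 0.0
```

Emit:
play_rows(
  increments=[
    [[-0.3,-0.5,0,0,0,0,1],[-0.6,-1,0,0,0,0,1],[-0.6,-1,0,0,0,0,1]],
  ],
)

```text
time: 0.8
position: [0.3375, 0.4914, 0.3119]
tool_rot: [0.036, 3.14, -0.004]
ft_force: [0.9, -0.8, 0.7]
grip_width: 0.999
grip_force: 0.0
```

Emit:
play_rows(
  increments=[
    [[-0.3,-0.5,0,0,0,0,1],[-0.6,-1,0,0,0,0,1],[-0.6,-1,0,0,0,0,1]],
  ],
)

```text
time: 1.1
position: [0.3954, 0.3902, 0.3122]
tool_rot: [0.037, 3.14, -0.003]
ft_force: [-0.6, 0.3, -0.3]
grip_width: 1.002
grip_force: 0.0
```

Emit:
play_rows(
  increments=[
    [[-0.12,-0.5,0,0,0,0,1],[-0.25,-1,0,0,0,0,1],[-0.25,-1,0,0,0,0,1]],
  ],
)

```text
time: 1.4
position: [0.4181, 0.2886, 0.3124]
tool_rot: [0.041, 3.141, -0.003]
ft_force: [0.9, 0.1, 0.3]
grip_width: 1.005
grip_force: 0.0
```

Emit:
play_rows(
  increments=[
    [[-0.12,-0.5,0,0,0,0,1],[-0.25,-1,0,0,0,0,1],[-0.25,-1,0,0,0,0,1]],
  ],
)

```text
time: 1.7
position: [0.4409, 0.1885, 0.3124]
tool_rot: [0.041, 3.141, -0.002]
ft_force: [-0.2, -0.5, 0.1]
grip_width: 1.002
grip_force: 0.0
```

Emit:
play_rows(
  increments=[
    [[-0.12,-0.5,0,0,0,0,1],[-0.25,-1,0,0,0,0,1],[-0.25,-1,0,0,0,0,1]],
  ],
)

```text
time: 2.0
position: [0.4639, 0.0882, 0.3125]
tool_rot: [0.041, 3.14, -0.002]
ft_force: [0.5, 0.3, -0.6]
grip_width: 0.999
grip_force: 0.0
```

Emit:
play_rows(
  increments=[
    [[-0.12,-0.5,0,0,0,0,1],[-0.25,-1,0,0,0,0,1],[-0.25,-1,0,0,0,0,1]],
  ],
)

```text
time: 2.3
position: [0.4869, -0.0122, 0.3126]
tool_rot: [0.041, 3.14, -0.003]
ft_force: [-0.2, -0.1, -0.6]
grip_width: 0.999
grip_force: 0.0
```

Emit:
play_rows(
  increments=[
    [[-0.12,-0.5,0,0,0,0,1],[-0.25,-1,0,0,0,0,1],[-0.25,-1,0,0,0,0,1],[-0.25,-1,0,0,0,0,1]],
  ],
)

```text
time: 2.7
position: [0.5097, -0.1069, 0.312]
tool_rot: [-0.031, -3.141, -0.001]
ft_force: [0.4, 1.3, 0.2]
grip_width: 0.999
grip_force: 0.0
```

Run:
```python
from h import *
s=ctrl.get_state();print(s['time'],s['position'],s['joint_positions'])
print(plan([.531,-.140,.239],np.radians(178.95)))
```

```text
2.7 [ 0.50971947 -0.10687377  0.31197597] [-0.4128079   0.02582561  0.58376477  1.75800894 -0.01504297  1.36260233
  1.72528072]
(array([-0.22 , -0.327,  0.729]), array([ 0.   , -0.   , -0.001]))
```

Emit:
play_rows(
  increments=[
    [[-0.22,-0.33,0.2,0,0,0,1],[-0.22,-0.33,0.5,0,0,0,1],[-0.22,-0.33,0.72,0,0,0,1],[-0.22,-0.33,0.72,0,0,0,1],[-0.22,-0.33,0.72,0,0,0,1]],
  ],
)

```text
time: 3.2
position: [0.5312, -0.1386, 0.2404]
tool_rot: [-0.023, -3.141, -0.001]
ft_force: [-0.1, 0.3, 0.3]
grip_width: 1.002
grip_force: 0.0
```

Emit:
play_rows(
  increments=[
    [[0,0,0,0,0,0,-1],[0,0,0,0,0,0,-1],[0,0,0,0,0,0,-1],[0,0,0,0,0,0,-1],[0,0,0,0,0,0,-1],[0,0,0,0,0,0,-1],[0,0,0,0,0,0,-1],[0,0,0,0,0,0,-1]],
  ],
  squeeze=35,
)

```text
time: 4.0
position: [0.5307, -0.1411, 0.2402]
tool_rot: [0.028, 3.141, 0.0]
ft_force: [0.6, -0.3, -0.4]
grip_width: 0.357
grip_force: 0.0
```

Emit:
play_rows(
  increments=[
    [[0,0,0,0,0,0,-1],[0,0,0,0,0,0,-1],[0,0,0,0,0,0,-1],[0,0,0,0,0,0,-1],[0,0,0,0,0,0,-1]],
  ],
)

```text
time: 4.5
position: [0.5307, -0.1409, 0.2402]
tool_rot: [-0.028, -3.141, -0.001]
ft_force: [0.7, 1.4, -0.4]
grip_width: 0.132
grip_force: 35.0
```

Emit:
play_rows(
  increments=[
    [[0,0,-0.06,0,0,0,-1],[0,0,-0.12,0,0,0,-1],[0,0,-0.18,0,0,0,-1],[0,0,-0.18,0,0,0,-1],[0,0,-0.18,0,0,0,-1]],
  ],
)

```text
time: 5.0
position: [0.5306, -0.1411, 0.2583]
tool_rot: [0.028, 3.141, 0.0]
ft_force: [1.1, -0.6, -6.7]
grip_width: 0.137
grip_force: 35.0
```

Run:
```python
from h import *
s=ctrl.get_state();print(s['time'],s['position'],s['ft_force'],s['torque'],s['grip_width'],s['grip_force'])
```

```text
5.0 [ 0.53064691 -0.14110345  0.25828354] [ 1.05789236 -0.61389538 -6.72648696] [0.01856793 0.04670154 0.04195026] 0.13675309986524628 34.99970683827996
```

Emit:
play_rows(
  increments=[
    [[0,-0.15,0,0,0,0,-1],[0,-0.4,0,0,0,0,-1],[0,-0.7,0,0,0,0,-1],[0,-1,0,0,0,0,-1]],
  ],
)

```text
time: 5.4
position: [0.5288, -0.2416, 0.2579]
tool_rot: [-0.026, -3.141, -0.0]
ft_force: [-0.1, 0.0, -6.9]
grip_width: 0.134
grip_force: 35.0
```

Emit:
play_rows(
  increments=[
    [[0,-0.3,0,0,0,0,-1],[0,-0.6,0,0,0,0,-1],[0,-0.85,0,0,0,0,-1],[0,-1,0,0,0,0,-1],[0,-1,0,0,0,0,-1]],
  ],
)

```text
time: 5.9
position: [0.5259, -0.3437, 0.2579]
tool_rot: [-0.034, -3.14, 0.003]
ft_force: [0.2, 0.5, -6.3]
grip_width: 0.138
grip_force: 35.0
```

Emit:
play_rows(
  increments=[
    [[0,-0.1,0,0,0,0,-1],[0,-0.2,0,0,0,0,-1],[0,-0.28,0,0,0,0,-1],[0,-0.33,0,0,0,0,-1],[0,-0.33,0,0,0,0,-1]],
  ],
)

```text
time: 6.4
position: [0.5261, -0.3751, 0.2583]
tool_rot: [-0.03, -3.141, 0.001]
ft_force: [-0.5, 0.2, -6.3]
grip_width: 0.136
grip_force: 35.0
```

Emit:
play_rows(
  increments=[
    [[0,0,0.03,0,0,0,-1],[0,0,0.06,0,0,0,-1],[0,0,0.06,0,0,0,-1],[0,0,0.06,0,0,0,-1]],
  ],
)

```text
time: 6.8
position: [0.5268, -0.3735, 0.2523]
tool_rot: [0.027, 3.141, 0.001]
ft_force: [-0.8, 0.5, -4.6]
grip_width: 0.136
grip_force: 35.0
```

Emit:
play_rows(
  increments=[
    [[0,0,0,0,0,0,0],[0,0,0,0,0,0,0],[0,0,0,0,0,0,0],[0,0,0,0,0,0,0],[0,0,-0.3,0,0,0,0],[0,0,-0.6,0,0,0,0],[0,0,-0.6,0,0,0,0]],
  ],
)

```text
time: 7.5
position: [0.5277, -0.3757, 0.3172]
tool_rot: [0.028, 3.135, -0.007]
ft_force: [0.3, -0.6, 0.6]
grip_width: 0.494
grip_force: 0.0
```

Run:
```python
from h import *
i=ctrl.get_image("top");cv2.imwrite("pics/top1.png",i[:,:,::-1])
s=ctrl.get_state();print(s['time'],s['position'],s['ft_force'],s['grip_width'],s['joint_positions'])
a=cv2.resize(i[125:275,235:585,::-1],None,fx=2.28,fy=2.28,interpolation=cv2.INTER_CUBIC);cv2.imwrite("pics/c.png",a)
print(w2px("top",[.527,-.378,.206]),w2px("top",[.527,-.260,.162]))
```

```text
7.55 [ 0.5271594  -0.37511168  0.31491916] [ 0.08831854  0.35153085 -0.3575317 ] 0.4999411238388815 [ 0.00996709  0.36010566  0.74489778  1.45373188 -0.24508278  1.41741424
  2.31159064]
[528.63901924 197.85222988] [478.89781496 200.14423122]
```

View pics/c.png

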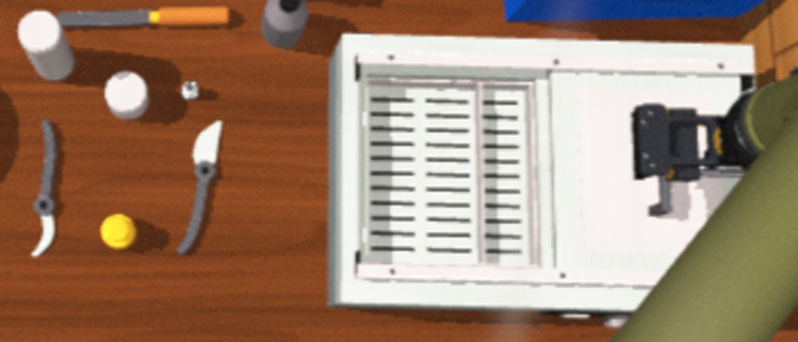

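Cover is parked and the well is open. In crop c the tray's rims are at x≈364 and 535, the divider is at 481, and the rows run 80–265.

Run:
```python
from h import *
C=lambda u,v,z:px2w("top",235+(u+.5)/2.28-.5,125+(v+.5)/2.28-.5,z)
for n,u,v in(("left",364,170),("div",481,170),("right",535,170),("far",450,82),("near",450,264)):print(n,C(u,v,.126)[:2])
print(C(551,170,.162)[:2])
for yaw in(170.7,174.3,178.95):print(plan([.5287,.1656,.2],np.radians(yaw)))
```

```text
left [ 0.53346021 -0.03341455]
div [ 0.53462826 -0.17834155]
right [ 0.53516856 -0.24537988]
far [ 0.64610043 -0.14353504]
near [ 0.41834888 -0.13612702]
[ 0.52934535 -0.25319505]
(array([0.088, 5.409, 1.136]), array([-0.001,  0.003,  0.092]))
(array([0.088, 5.409, 1.136]), array([-0.001,  0.003,  0.052]))
(array([0.088, 5.409, 1.136]), array([-0.002,  0.003,  0.   ]))
```

Emit:
play_rows(
  increments=[
    [[0.03,0.5,0,0,0,0,0],[0.03,1,0,0,0,0,0],[0.03,1,0,0,0,0,0]],
  ],
)

```text
time: 7.85
position: [0.5275, -0.2652, 0.3107]
tool_rot: [-0.01, -3.141, -0.011]
ft_force: [0.2, 0.5, 0.4]
grip_width: 0.498
grip_force: 0.0
```

Emit:
play_rows(
  increments=[
    [[0.03,0.5,0,0,0,0,0],[0.03,1,0,0,0,0,0],[0.03,1,0,0,0,0,0]],
  ],
)

```text
time: 8.15
position: [0.5253, -0.1652, 0.3111]
tool_rot: [-0.009, -3.141, -0.009]
ft_force: [0.6, 1.2, 0.1]
grip_width: 0.502
grip_force: 0.0
```

Emit:
play_rows(
  increments=[
    [[0.03,0.5,0,0,0,0,0],[0.03,1,0,0,0,0,0],[0.03,1,0,0,0,0,0]],
  ],
)

```text
time: 8.45
position: [0.5231, -0.0653, 0.3112]
tool_rot: [-0.008, -3.14, -0.007]
ft_force: [0.2, -0.1, -1.1]
grip_width: 0.498
grip_force: 0.0
```

Emit:
play_rows(
  increments=[
    [[0.03,0.5,0,0,0,0,0],[0.03,1,0,0,0,0,0],[0.03,1,0,0,0,0,0]],
  ],
)

```text
time: 8.75
position: [0.5211, 0.0346, 0.3111]
tool_rot: [-0.008, -3.14, -0.006]
ft_force: [-0.1, 0.4, 0.9]
grip_width: 0.5
grip_force: 0.0
```

Emit:
play_rows(
  increments=[
    [[0.03,0.5,0,0,0,0,0],[0.03,1,0.5,0,0,0,0],[0.03,1,0.7,0,0,0,0]],
  ],
)

```text
time: 9.05
position: [0.5204, 0.1307, 0.2415]
tool_rot: [0.018, 3.14, 0.005]
ft_force: [-0.1, -0.4, -1.0]
grip_width: 0.498
grip_force: 0.0
```

Emit:
play_rows(
  increments=[
    [[0.02,0.4,0.5,0,0,0.09,0],[0.02,0.42,0.8,0,0,0.092,0],[0.02,0.42,0.8,0,0,0.092,0],[0.02,0.42,0.8,0,0,0.092,0]],
  ],
)

```text
time: 9.45
position: [0.5192, 0.1671, 0.1619]
tool_rot: [-0.254, -3.13, 0.003]
ft_force: [0.9, -0.3, 0.7]
grip_width: 0.499
grip_force: 0.0
```

Run:
```python
from h import *
s=ctrl.get_state();print(s['time'],s['position'],s['grip_width'])
print(plan([.5208,.1669,.073],np.radians(170.7)))
i=ctrl.get_image("wrist");s=ctrl.get_state();cv2.imwrite("pics/w1.png",i[:,:,::-1])
C=lambda u,v,z:px2w("top",235+(u+.5)/2.28-.5,125+(v+.5)/2.28-.5,z)
print("bottle top",C(290,4,.135),"can top",C(41,32,.155),"tin",C(126,91,.058))
```

```text
9.45 [0.51916356 0.16712857 0.16190961] 0.4992844822085559
(array([-0.018,  0.002,  0.889]), array([-0.001, -0.001,  0.   ]))
bottle top [0.74286211 0.05731036 0.135     ] can top [0.69736256 0.36577634 0.155     ] tin [0.64706274 0.26632396 0.058     ]
```

View pics/w1.png

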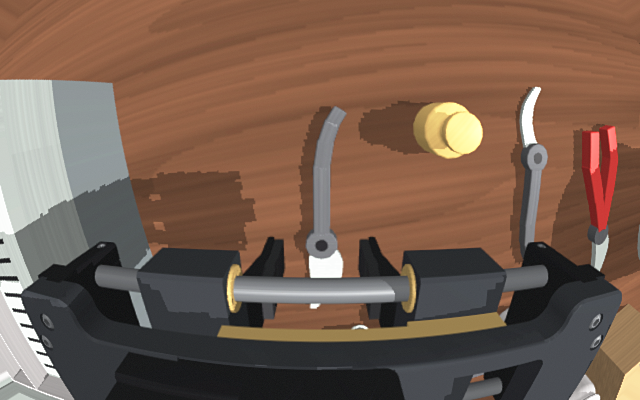

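The wrist view shows the cutting half's shank at column ~322, centred between the fingers (270–372) and parallel to them, so I descend and grip.

Emit:
play_rows(
  increments=[
    [[-0.02,0,0.4,0,0,0,0],[-0.02,0,0.7,0,0,0,0],[-0.02,0,0.88,0,0,0,0],[-0.02,0,0.88,0,0,0,0]],
  ],
)

```text
time: 9.9
position: [0.5214, 0.1664, 0.0743]
tool_rot: [-0.257, -3.13, 0.001]
ft_force: [-0.3, -0.6, -0.4]
grip_width: 0.5
grip_force: 0.0
```

Emit:
play_rows(
  increments=[
    [[0,0,0,0,0,0,-1],[0,0,0,0,0,0,-1],[0,0,0,0,0,0,-1],[0,0,0,0,0,0,-1],[0,0,0,0,0,0,-1],[0,0,0,0,0,0,-1],[0,0,0,0,0,0,-1]],
  ],
  squeeze=35,
)

```text
time: 10.6
position: [0.5216, 0.1679, 0.075]
tool_rot: [0.255, 3.13, 0.001]
ft_force: [-1.7, -1.3, 5.9]
grip_width: 0.155
grip_force: 35.0
```

Emit:
play_rows(
  increments=[
    [[0,0,-0.1,0,0,0,-1],[0,0,-0.4,0,0,0,-1],[0,0,-0.7,0,0,0,-1],[0,0,-1,0,0,0,-1]],
  ],
)

```text
time: 11.0
position: [0.5207, 0.1677, 0.1753]
tool_rot: [-0.255, -3.13, 0.001]
ft_force: [0.9, 1.2, -1.2]
grip_width: 0.154
grip_force: 35.0
```

Emit:
play_rows(
  increments=[
    [[0,0,-0.4,0,0,-0.05,-1],[0,0,-0.7,0,0,-0.09,-1],[0,0,-1,0,0,-0.092,-1],[0,0,-1,0,0,-0.092,-1]],
  ],
)

```text
time: 11.4
position: [0.523, 0.1684, 0.2791]
tool_rot: [0.028, 3.134, 0.006]
ft_force: [0.4, -0.6, -0.6]
grip_width: 0.152
grip_force: 35.0
```

Run:
```python
from h import *
s=ctrl.get_state();print(s['time'],s['position'],s['grip_width'],s['ft_force'],s['torque'])
yw=np.radians(-1.05);ex=np.array([np.cos(yw),np.sin(yw)]);ey=np.array([-ex[1],ex[0]])
t=np.array([.532,-.109])
for n,dx,dy in(("cut",-.008,.035),("hook",.008,-.035)):
    p=t+dx*ex+dy*ey; print(n,p,plan([*p,.27],np.radians(178.95)))
```

```text
11.4 [0.52303169 0.16837093 0.27911858] 0.1518685496560624 [ 0.37383004 -0.60102955 -0.58983243] [ 0.05065273 -0.02007789  0.00782484]
cut [ 0.52464272 -0.07385928] (array([-0.059, -2.422,  0.082]), array([0.002, 0.005, 0.   ]))
hook [ 0.53935728 -0.14414072] (array([-0.219, -3.122,  0.081]), array([0.002, 0.005, 0.   ]))
```

Emit:
play_rows(
  increments=[
    [[-0.02,-0.4,0,0,0,0,-1],[-0.03,-0.8,0,0,0,0,-1],[-0.03,-1,0,0,0,0,-1]],
  ],
)

```text
time: 11.7
position: [0.5217, 0.0636, 0.2733]
tool_rot: [-0.034, -3.14, 0.003]
ft_force: [0.3, -0.4, -1.5]
grip_width: 0.155
grip_force: 35.0
```

Emit:
play_rows(
  increments=[
    [[-0.02,-0.4,0,0,0,0,-1],[-0.03,-0.8,0,0,0,0,-1],[-0.03,-1,0,0,0,0,-1]],
  ],
)

```text
time: 12.0
position: [0.5226, -0.0366, 0.2734]
tool_rot: [-0.035, -3.14, 0.003]
ft_force: [0.5, 0.9, -2.0]
grip_width: 0.155
grip_force: 35.0
```

Emit:
play_rows(
  increments=[
    [[0,-0.2,0,0,0,0,-1],[0,-0.35,0,0,0,0,-1],[0,-0.42,0,0,0,0,-1],[0,-0.42,0,0,0,0,-1],[0,-0.42,0,0,0,0,-1]],
  ],
)

```text
time: 12.5
position: [0.5227, -0.0732, 0.2738]
tool_rot: [-0.027, -3.141, -0.001]
ft_force: [0.5, 0.0, -1.0]
grip_width: 0.156
grip_force: 35.0
```

Run:
```python
from h import *
s=ctrl.get_state();print(s['time'],s['position'],s['grip_width'],s['ft_force'])
print(plan([.5246,-.0739,.173],np.radians(178.95)))
i=ctrl.get_image("wrist");cv2.imwrite("pics/w2.png",i[:,:,::-1])
```

```text
12.5 [ 0.52271189 -0.07320126  0.27382331] 0.155545351308854 [ 0.52317209  0.03025956 -0.9685361 ]
(array([-0.02 , -0.007,  1.008]), array([ 0.   , -0.   ,  0.001]))
```

View pics/w2.png

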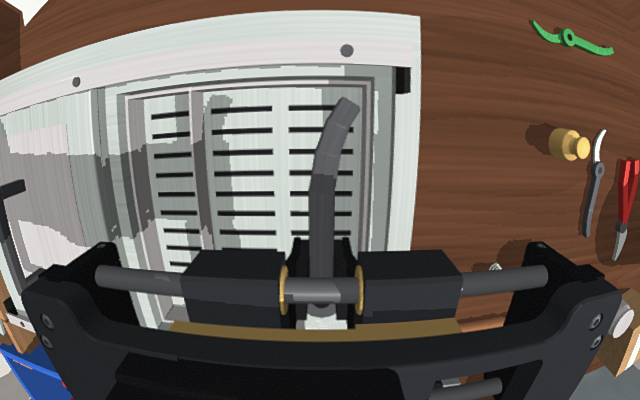

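The part is held level over the long compartment, with its handle end at (345,110) just inside the +y wall. I set it down with a small shift toward −y.

Emit:
play_rows(
  increments=[
    [[-0.02,-0.04,0.3,0,0,0,-1],[-0.02,-0.04,0.6,0,0,0,-1],[-0.02,-0.04,0.85,0,0,0,-1],[-0.02,-0.04,0.93,0,0,0,-1],[-0.02,-0.04,0.97,0,0,0,-1],[-0.02,-0.04,0.99,0,0,0,-1],[-0.02,-0.04,0.99,0,0,0,-1]],
  ],
)

```text
time: 13.25
position: [0.5255, -0.0781, 0.1762]
tool_rot: [0.028, 3.14, 0.0]
ft_force: [-0.1, -0.1, -1.9]
grip_width: 0.155
grip_force: 35.0
```

Emit:
play_rows(
  increments=[
    [[0,0,0.015,0,0,0,-1],[0,0,0.03,0,0,0,-1],[0,0,0.03,0,0,0,-1]],
  ],
)

```text
time: 13.55
position: [0.5253, -0.0783, 0.1731]
tool_rot: [0.028, 3.14, 0.001]
ft_force: [-0.8, 0.0, 2.3]
grip_width: 0.152
grip_force: 35.0
```

Emit:
play_rows(
  increments=[
    [[0,0,0,0,0,0,-0.25],[0,0,0,0,0,0,-0.25],[0,0,0,0,0,0,-0.25],[0,0,0,0,0,0,-0.25],[0,0,-0.2,0,0,0,-0.25],[0,0,-0.6,0,0,0,-0.25],[0,0,-1,0,0,0,-0.25],[0,0,-1,0,0,0,0]],
  ],
)

```text
time: 14.35
position: [0.5276, -0.0789, 0.2779]
tool_rot: [0.028, 3.131, 0.001]
ft_force: [0.1, -0.8, 0.1]
grip_width: 0.41
grip_force: 0.0
```

Emit:
play_rows(
  increments=[
    [[0,0.5,0,0,0,0.05,0],[0,1,0,0,0,0.051,0],[0,1,0,0,0,0.051,0]],
  ],
)

```text
time: 14.65
position: [0.5261, 0.0303, 0.2714]
tool_rot: [-0.136, -3.137, -0.006]
ft_force: [-0.3, 0.2, -1.2]
grip_width: 0.496
grip_force: 0.0
```

Emit:
play_rows(
  increments=[
    [[0.04,0.5,0,0,0,0,0],[0.08,1,0,0,0,0,0],[0.08,1,0,0,0,0,0]],
  ],
)

```text
time: 14.95
position: [0.5271, 0.1307, 0.2712]
tool_rot: [-0.135, -3.137, -0.005]
ft_force: [-0.2, 0.0, -1.0]
grip_width: 0.496
grip_force: 0.0
```

Emit:
play_rows(
  increments=[
    [[0.04,0.5,0,0,0,0,0],[0.08,1,0,0,0,0,0],[0.08,1,0,0,0,0,0]],
  ],
)

```text
time: 15.25
position: [0.528, 0.2311, 0.271]
tool_rot: [-0.135, -3.136, -0.005]
ft_force: [0.1, 0.5, -0.5]
grip_width: 0.5
grip_force: 0.0
```

Emit:
play_rows(
  increments=[
    [[0.04,0.5,0,0,0,0,0],[0.08,1,0,0,0,0,0],[0.08,1,0,0,0,0,0]],
  ],
)

```text
time: 15.55
position: [0.5289, 0.3313, 0.2705]
tool_rot: [-0.135, -3.136, -0.005]
ft_force: [-0.6, 1.1, -0.5]
grip_width: 0.501
grip_force: 0.0
```

Emit:
play_rows(
  increments=[
    [[0,0.4,0.4,0,0,0,0],[0,0.52,0.8,0,0,0,0],[0,0.52,1,0,0,0,0],[0,0.52,1,0,0,0,0]],
  ],
)

```text
time: 15.95
position: [0.5346, 0.3731, 0.1671]
tool_rot: [-0.151, -3.131, 0.01]
ft_force: [0.3, 0.3, 0.3]
grip_width: 0.498
grip_force: 0.0
```

Run:
```python
from h import *
s=ctrl.get_state();print(s['time'],s['position'],s['grip_width'],s['ft_force'])
print(plan([.5323,.3729,.074],np.radians(174.3)))
i=ctrl.get_image("wrist");cv2.imwrite("pics/w3.png",i[:,:,::-1])
```

```text
15.95 [0.53464712 0.37312566 0.16705828] 0.4977323308226501 [0.25267351 0.26216178 0.34796085]
(array([0.017, 0.002, 0.931]), array([-0.004, -0.004,  0.002]))
```

View pics/w3.png

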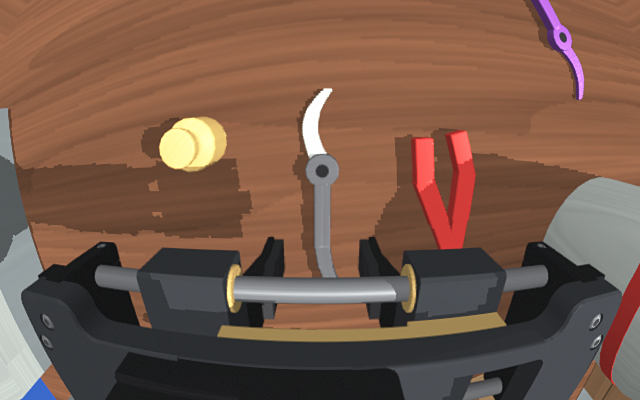

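Hook half's shank is at column 322, centred between the fingers, with the boss at (322,170). The red secateurs' handles (≥413) are clear of the fingers.

Emit:
play_rows(
  increments=[
    [[0.02,0,0.4,0,0,0,0],[0.02,0,0.7,0,0,0,0],[0.02,0,0.92,0,0,0,0],[0.02,0,0.92,0,0,0,0]],
  ],
)

```text
time: 16.4
position: [0.5346, 0.373, 0.0789]
tool_rot: [-0.155, -3.135, 0.004]
ft_force: [-1.0, 0.8, -0.6]
grip_width: 0.5
grip_force: 0.0
```

Emit:
play_rows(
  increments=[
    [[0,0,0,0,0,0,-1],[0,0,0,0,0,0,-1],[0,0,0,0,0,0,-1],[0,0,0,0,0,0,-1],[0,0,0,0,0,0,-1],[0,0,0,0,0,0,-1],[0,0,0,0,0,0,-1]],
  ],
  squeeze=35,
)

```text
time: 17.1
position: [0.5361, 0.3751, 0.0822]
tool_rot: [0.154, 3.136, 0.003]
ft_force: [-0.4, -0.6, 7.6]
grip_width: 0.021
grip_force: 3.2
```

Emit:
play_rows(
  increments=[
    [[0,0,-0.1,0,0,0,-1],[0,0,-0.4,0,0,0,-1],[0,0,-0.7,0,0,0,-1],[0,0,-1,0,0,0,-1]],
  ],
)

```text
time: 17.5
position: [0.535, 0.3745, 0.1818]
tool_rot: [-0.154, -3.138, -0.0]
ft_force: [0.4, 0.4, 0.1]
grip_width: 0.005
grip_force: 0.0
```

Emit:
play_rows(
  increments=[
    [[0,0,-0.4,0,0,-0.03,-1],[0,0,-0.7,0,0,-0.052,-1],[0,0,-1,0,0,-0.052,-1],[0,0,-1,0,0,-0.052,-1]],
  ],
)

```text
time: 17.9
position: [0.5369, 0.3756, 0.2865]
tool_rot: [0.026, 3.134, 0.01]
ft_force: [1.0, 0.9, 0.1]
grip_width: 0.005
grip_force: 0.0
```

Run:
```python
from h import *
s=ctrl.get_state();print(s['time'],s['position'],s['grip_width'],s['ft_force'])
print(plan([.5394,-.1441,.274],np.radians(178.95)))
```

```text
17.9 [0.5368533  0.37559329 0.2864633 ] 0.005241352856444977 [1.04439517 0.85454372 0.1323438 ]
(array([-0.11 , -5.196,  0.093]), array([0.004, 0.005, 0.001]))
```

Too high (z 0.079): the fingers slid over the shank. I re-open, go back above it, and check numerically whether it moved.

Emit:
play_rows(
  increments=[
    [[0,0,0.4,0,0,0.03,0],[0,0,0.8,0,0,0.052,0],[0,0,1,0,0,0.052,0],[0,0,1,0,0,0.052,0],[0,0,1,0,0,0.052,0]],
  ],
)

```text
time: 18.4
position: [0.5352, 0.3746, 0.1806]
tool_rot: [-0.154, -3.138, 0.0]
ft_force: [0.3, 0.4, -0.4]
grip_width: 0.374
grip_force: 0.0
```

Emit:
play_rows(
  increments=[
    [[0,0,0.15,0,0,0,0],[0,0,0.15,0,0,0,0],[0,0,0.15,0,0,0,0]],
  ],
)

```text
time: 18.7
position: [0.5352, 0.3746, 0.1655]
tool_rot: [0.154, 3.138, 0.0]
ft_force: [-0.1, 0.4, 0.1]
grip_width: 0.492
grip_force: 0.0
```

```bash
cat >> h.py <<'E'
def wpx2w(u,v,z,s):
    c=ctrl.get_calibration("wrist"); f=200/np.tan(np.radians(c['vertical_fov']/2)); T=c['T_tool_cam']
    x,y=u-c['cx'],v-c['cy']; r=np.hypot(x,y); th=r/f
    d=np.array([np.sin(th)*x/r,np.sin(th)*y/r,np.cos(th)])
    R=Ro.from_rotvec(s['tool_rot']).as_matrix()
    o=s['position']+R@T[:3,3]; d=R@T[:3,:3]@d
    return o+d*(z-o[2])/d[2]
E
python3 - <<'E'
from h import *
s=ctrl.get_state();i=ctrl.get_image("wrist");cv2.imwrite("pics/w4.png",i[:,:,::-1])
print(s['time'],s['position'],s['tool_rot'],s['grip_width'])
def line(img,s,vs):
    P=[]
    for v in vs:
        px=img[v,290:360].astype(float); m=(px[:,0]-px[:,2]>-25)&(px.max(1)>70)   # BGR
        us=np.arange(290,360)[m]
        if len(us)>4: P.append((np.median(us),v,len(us),*wpx2w(np.median(us),v,.010,s)[:2]))
    return np.array(P)
s3=dict(position=np.array([.5346,.3731,.1671]),tool_rot=np.array([-.151,-3.131,.01]))
for n,st in(("w3",s3),("w4",s)):
    P=line(cv2.imread(f"pics/{n}.png"),st,range(192,242,6)); print(P.round(4))
    X=P[:,3:]; d=np.linalg.svd(X-X.mean(0))[2][0]; print(n,"shank yaw",np.degrees(np.arctan2(d[1],d[0])),X.mean(0))
E
```

```text
18.7 [0.53519257 0.37462093 0.16553507] [1.53863808e-01 3.13765263e+00 3.83192847e-04] 0.4918741209934924
[[321.5    192.      16.       0.5186   0.374 ]
 [321.5    198.      16.       0.5238   0.3735]
 [321.5    204.      16.       0.529    0.373 ]
 [321.5    210.      16.       0.5342   0.3725]
 [321.5    216.      16.       0.5396   0.372 ]
 [321.5    222.      16.       0.545    0.3714]
 [321.5    228.      16.       0.5504   0.3709]
 [321.5    234.      16.       0.556    0.3704]
 [321.5    240.      16.       0.5616   0.3698]]
w3 shank yaw -5.538743917130753 [0.53979619 0.37193838]
[[321.     192.      17.       0.5199   0.3762]
 [321.     198.      17.       0.525    0.3756]
 [321.     204.      17.       0.5302   0.3751]
 [321.     210.      17.       0.5355   0.3746]
 [321.     216.      17.       0.5408   0.3741]
 [321.     222.      17.       0.5461   0.3736]
 [321.     228.      17.       0.5516   0.373 ]
 [321.     234.      17.       0.5571   0.3725]
 [321.5    240.      16.       0.5628   0.3723]]
w4 shank yaw -5.3473919956655935 [0.54099805 0.374111  ]
```

View pics/w4.png

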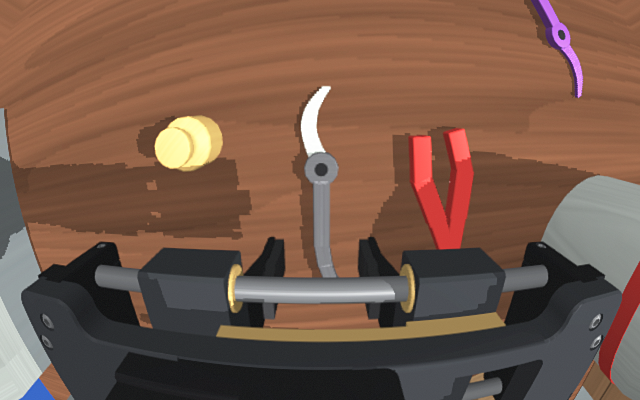

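Part hardly moved: the shank is still at column 321 and the boss at (321,169). I descend fully this time.

Emit:
play_rows(
  increments=[
    [[0,0,0.4,0,0,0,0],[0,0,0.7,0,0,0,0],[0,0,0.88,0,0,0,0],[0,0,0.92,0,0,0,0],[0,0,0.92,0,0,0,0],[0,0,0.92,0,0,0,0]],
  ],
)

```text
time: 19.35
position: [0.5361, 0.3753, 0.075]
tool_rot: [0.154, 3.136, 0.003]
ft_force: [-0.6, 0.2, 0.5]
grip_width: 0.502
grip_force: 0.0
```

Emit:
play_rows(
  increments=[
    [[0,0,0.025,0,0,0,0],[0,0,0.025,0,0,0,0],[0,0,0.025,0,0,0,0]],
  ],
)

```text
time: 19.65
position: [0.5353, 0.3748, 0.0714]
tool_rot: [0.154, 3.137, 0.001]
ft_force: [-0.4, -0.7, 0.2]
grip_width: 0.499
grip_force: 0.0
```

Emit:
play_rows(
  increments=[
    [[0,0,0,0,0,0,-1],[0,0,0,0,0,0,-1],[0,0,0,0,0,0,-1],[0,0,0,0,0,0,-1],[0,0,0,0,0,0,-1],[0,0,0,0,0,0,-1],[0,0,0,0,0,0,-1]],
  ],
  squeeze=35,
)

```text
time: 20.35
position: [0.5351, 0.3746, 0.0707]
tool_rot: [0.154, 3.138, -0.0]
ft_force: [0.2, -0.8, 0.1]
grip_width: 0.156
grip_force: 35.0
```

Emit:
play_rows(
  increments=[
    [[0,0,-0.1,0,0,0,-1],[0,0,-0.4,0,0,0,-1],[0,0,-0.7,0,0,0,-1],[0,0,-1,0,0,0,-1]],
  ],
)

```text
time: 20.75
position: [0.535, 0.3743, 0.1722]
tool_rot: [-0.154, -3.138, 0.0]
ft_force: [-0.6, 0.6, -0.4]
grip_width: 0.152
grip_force: 35.0
```

Emit:
play_rows(
  increments=[
    [[0,0,-0.4,0,0,-0.03,-1],[0,0,-0.7,0,0,-0.051,-1],[0,0,-1,0,0,-0.051,-1],[0,0,-1,0,0,-0.051,-1]],
  ],
)

```text
time: 21.15
position: [0.537, 0.3755, 0.2768]
tool_rot: [0.028, 3.134, 0.01]
ft_force: [-0.2, -0.1, -1.4]
grip_width: 0.16
grip_force: 35.0
```

Emit:
play_rows(
  increments=[
    [[-0.01,-0.4,0,0,0,0,-1],[-0.02,-0.8,0,0,0,0,-1],[-0.02,-1,0,0,0,0,-1]],
  ],
)

```text
time: 21.45
position: [0.5357, 0.2698, 0.27]
tool_rot: [-0.035, -3.141, 0.005]
ft_force: [0.7, -1.4, -1.8]
grip_width: 0.156
grip_force: 35.0
```

Emit:
play_rows(
  increments=[
    [[-0.01,-0.4,0,0,0,0,-1],[-0.02,-0.8,0,0,0,0,-1],[-0.02,-1,0,0,0,0,-1]],
  ],
)

```text
time: 21.75
position: [0.5355, 0.1702, 0.2702]
tool_rot: [-0.035, -3.141, 0.003]
ft_force: [0.3, -0.5, -1.0]
grip_width: 0.157
grip_force: 35.0
```

Emit:
play_rows(
  increments=[
    [[-0.01,-0.4,0,0,0,0,-1],[-0.02,-0.8,0,0,0,0,-1],[-0.02,-1,0,0,0,0,-1]],
  ],
)

```text
time: 22.05
position: [0.5354, 0.0703, 0.2703]
tool_rot: [-0.035, -3.141, 0.002]
ft_force: [0.5, -0.2, -0.6]
grip_width: 0.152
grip_force: 35.0
```

Emit:
play_rows(
  increments=[
    [[-0.01,-0.4,0,0,0,0,-1],[-0.02,-0.8,0,0,0,0,-1],[-0.02,-1,0,0,0,0,-1]],
  ],
)

```text
time: 22.35
position: [0.5353, -0.0296, 0.2704]
tool_rot: [-0.035, -3.141, 0.002]
ft_force: [0.7, -0.4, -0.6]
grip_width: 0.156
grip_force: 35.0
```

Emit:
play_rows(
  increments=[
    [[-0.01,-0.4,0,0,0,0,-1],[-0.02,-0.8,0,0,0,0,-1],[-0.02,-1,0,0,0,0,-1],[-0.02,-1,0,0,0,0,-1],[-0.02,-1,0,0,0,0,-1]],
  ],
)

```text
time: 22.85
position: [0.536, -0.125, 0.2702]
tool_rot: [-0.029, -3.141, -0.002]
ft_force: [-0.1, 1.1, -1.7]
grip_width: 0.155
grip_force: 35.0
```

Run:
```python
from h import *
s=ctrl.get_state();print(s['time'],s['position'],s['grip_width'],s['ft_force'])
print(plan([.5394,-.1441,.169],np.radians(178.95)))
i=ctrl.get_image("wrist");cv2.imwrite("pics/w5.png",i[:,:,::-1])
```

```text
22.85 [ 0.53598093 -0.12495054  0.27019053] 0.1553803587559267 [-0.05368974  1.13833412 -1.69527138]
(array([-0.038, -0.192,  1.012]), array([ 0.001, -0.   , -0.   ]))
```

View pics/w5.png

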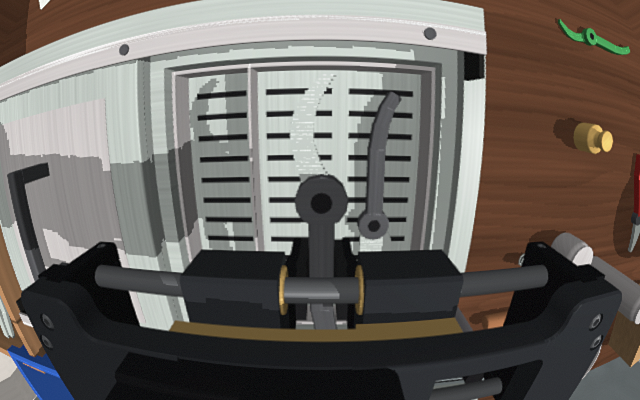

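The cutting half lies flat at the +y side (boss at 373,225). The hook half hangs level (boss at 321,202), so I shift −y and lower it.

Emit:
play_rows(
  increments=[
    [[-0.04,-0.19,0,0,0,0,-1],[-0.04,-0.19,0.3,0,0,0,-1],[-0.04,-0.19,0.6,0,0,0,-1],[-0.04,-0.19,0.8,0,0,0,-1],[-0.04,-0.19,0.92,0,0,0,-1],[-0.04,-0.19,0.96,0,0,0,-1],[-0.04,-0.19,0.98,0,0,0,-1],[-0.04,-0.19,0.98,0,0,0,-1]],
  ],
)

```text
time: 23.7
position: [0.5405, -0.1444, 0.1735]
tool_rot: [0.027, 3.14, 0.0]
ft_force: [-0.5, -0.3, -1.8]
grip_width: 0.157
grip_force: 35.0
```

Emit:
play_rows(
  increments=[
    [[0,0,0.01,0,0,0,-1],[0,0,0.02,0,0,0,-1],[0,0,0.02,0,0,0,-1]],
  ],
)

```text
time: 24.0
position: [0.54, -0.1446, 0.1711]
tool_rot: [0.028, 3.141, 0.0]
ft_force: [-0.2, 0.0, -1.7]
grip_width: 0.154
grip_force: 35.0
```

Emit:
play_rows(
  increments=[
    [[0,0,0.01,0,0,0,-1],[0,0,0.02,0,0,0,-1],[0,0,0.02,0,0,0,-1]],
  ],
)

```text
time: 24.3
position: [0.5399, -0.1446, 0.1687]
tool_rot: [0.028, 3.141, 0.0]
ft_force: [-0.2, -0.3, -0.2]
grip_width: 0.154
grip_force: 35.0
```

Emit:
play_rows(
  increments=[
    [[0,0,0,0,0,0,-0.25],[0,0,0,0,0,0,-0.25],[0,0,0,0,0,0,-0.25],[0,0,0,0,0,0,-0.25],[0,0,-0.2,0,0,0,-0.25],[0,0,-0.6,0,0,0,-0.25],[0,0,-1,0,0,0,-0.25],[0,0,-1,0,0,0,0]],
  ],
)

```text
time: 25.1
position: [0.5425, -0.1457, 0.2747]
tool_rot: [0.028, 3.131, -0.001]
ft_force: [1.5, -0.9, 1.0]
grip_width: 0.41
grip_force: 0.0
```

Emit:
play_rows(
  increments=[
    [[-0.2,0.4,0,0,0,0,0],[-0.42,0.82,0,0,0,0,0],[-0.42,0.82,0,0,0,0,0]],
  ],
)

```text
time: 25.4
position: [0.5857, -0.0546, 0.2677]
tool_rot: [0.011, 3.141, 0.006]
ft_force: [-1.0, 1.1, 0.2]
grip_width: 0.495
grip_force: 0.0
```

Emit:
play_rows(
  increments=[
    [[-0.2,0.4,0,0,0,0,0],[-0.42,0.82,0,0,0,0,0],[-0.42,0.82,0,0,0,0,0]],
  ],
)

```text
time: 25.7
position: [0.6284, 0.0271, 0.2672]
tool_rot: [-0.01, -3.141, -0.006]
ft_force: [0.0, 1.4, -0.1]
grip_width: 0.498
grip_force: 0.0
```

Emit:
play_rows(
  increments=[
    [[-0.2,0.4,0,0,0,0,0],[-0.42,0.82,0,0,0,0,0],[-0.42,0.82,0,0,0,0,0]],
  ],
)

```text
time: 26.0
position: [0.671, 0.1086, 0.2665]
tool_rot: [-0.011, -3.14, -0.007]
ft_force: [-0.8, 0.6, 0.4]
grip_width: 0.499
grip_force: 0.0
```

Emit:
play_rows(
  increments=[
    [[-0.2,0.4,0,0,0,0,0],[-0.42,0.82,0,0,0,0,0],[-0.42,0.82,0,0,0,0,0],[-0.42,0.82,0,0,0,0,0],[-0.42,0.82,0,0,0,0,0]],
  ],
)

```text
time: 26.5
position: [0.7135, 0.1786, 0.2683]
tool_rot: [-0.03, -3.141, 0.002]
ft_force: [-0.6, 0.1, -0.1]
grip_width: 0.498
grip_force: 0.0
```

Run:
```python
from h import *
from scipy.optimize import brentq,minimize
s=ctrl.get_state();i=ctrl.get_image("wrist")[:,:,::-1];cv2.imwrite("pics/w6.png",i)
print(s['time'],s['position'],s['tool_rot'],s['grip_width'])
# forward project to wrist
c=ctrl.get_calibration("wrist");f=200/np.tan(np.radians(c['vertical_fov']/2));T=np.linalg.inv(c['T_tool_cam'])
R=Ro.from_rotvec(s['tool_rot']).as_matrix()
def pr(X):
    p=T[:3,:3]@(R.T@(np.array(X)-s['position']))+T[:3,3];r=np.hypot(*p[:2]);return p[:2]/r*np.arctan2(r,p[2])*f+[c['cx'],c['cy']]
a,b=pr([.6587,.1828,.034]),pr([.6587,.1828,0]);print(a,b)
j=i.astype(int);m=((j[:,:,0]-j[:,:,2]>-25)&(j.max(2)>90)).astype(np.uint8)
n,l,st,ce=cv2.connectedComponentsWithStats(m)
for k in range(1,n):
    if st[k,4]>60 and np.hypot(*(ce[k]-(a+b)/2))<120:print(st[k],ce[k],wpx2w(*ce[k],.017,s))
u,v=((a+b)/2).astype(int)
g=i[max(0,v-40):v+40:5,u-40:u+40:5];print(g.max(2))
```

```text
26.5 [0.71350628 0.17864503 0.26827743] [-3.00435642e-02 -3.14077280e+00  2.24647323e-03] 0.49772209273987056
[324.2639021  136.94117529] [324.01245949 134.7531337 ]
[ 373  100   60   53 2503] [403.02197363 125.94726328] [0.64746602 0.27164614 0.017     ]
[315 126  19  18 283] [324.34275618 134.60070671] [0.65737618 0.18305667 0.017     ]
[[131 132 131 132 132 132 131 131 131 130 132 133 132 112 118 131]
 [116 118 118 119 118 121 120 122 124 122 125  86  87  87  86  90]
 [118 117 115 116 118 119 119 122 122 124  83  84  88  86  85  89]
 [123 122 122 125 125 124 125 127 119 117  84  82  81  82  85  85]
 [120 120 119 118 119 117 121 120 120  82  84  84  85  86  86  87]
 [112 114 115 114 115 116 117 118 118  82  82  83  84  84  84  86]
 [115 116 107 101 102  98 101 119 110 104  86  85  86  86  86  87]
 [122 119  82  83  85  79  77 161 255 251  78  82  80  81  82  81]
 [123 123  83  87  87  89  87 157 126 118 141  86  88  88  89  90]
 [130 131 129 133 127 116  90 255 118 161 132 120  94  96  94  95]
 [128 128 129 127 128 127 127 127 129 126 128  86  88  87  86  86]
 [121 121 122 121 122 123 123 121 124 122 125  84  85  86  84  85]
 [120 119 119 118 119 119 118 119 120 119 119  81  84  82  83  84]
 [122 123 123 124 125 126 124 125 124 125 124  97  85  86  85  86]
 [122 121 123 124 122 123 132 130 129 129 129 129  87  88  89  87]
 [126 127 127 127 127 125 126 124 122 121 122 123 123 110  84  84]]
```

Emit:
play_rows(
  increments=[
    [[0.4,0.05,0,0,0,0,0],[0.55,0.05,0.2,0,0,0,0],[0.55,0.05,0.6,0,0,0,0],[0.55,0.05,1,0,0,0,0],[0.55,0.05,1,0,0,0,0],[0.55,0.05,1,0,0,0,0]],
  ],
)

```text
time: 27.15
position: [0.6588, 0.1851, 0.1695]
tool_rot: [-0.031, -3.141, 0.001]
ft_force: [0.9, -0.1, 1.6]
grip_width: 0.499
grip_force: 0.0
```

Run:
```python
from h import *
s=ctrl.get_state();print(s['position'],plan([.658,.183,.076],np.radians(178.95)))
```

```text
[0.65876734 0.18507225 0.16950489] (array([ 0.007, -0.021,  0.935]), array([-0.   , -0.   , -0.001]))
```

Emit:
play_rows(
  increments=[
    [[0.01,-0.02,0.3,0,0,0,0],[0.01,-0.02,0.6,0,0,0,0],[0.01,-0.02,0.85,0,0,0,0],[0.01,-0.02,0.93,0,0,0,0],[0.01,-0.02,0.93,0,0,0,0],[0.01,-0.02,0.93,0,0,0,0]],
  ],
)

```text
time: 27.75
position: [0.6595, 0.1844, 0.0785]
tool_rot: [0.029, 3.138, 0.002]
ft_force: [-0.5, -0.6, 0.9]
grip_width: 0.502
grip_force: 0.0
```

Emit:
play_rows(
  increments=[
    [[0,0,0,0,0,0,-1],[0,0,0,0,0,0,-1],[0,0,0,0,0,0,-1],[0,0,0,0,0,0,-1],[0,0,0,0,0,0,-1],[0,0,0,0,0,0,-1],[0,0,0,0,0,0,-1]],
  ],
  squeeze=15,
)

```text
time: 28.45
position: [0.658, 0.1845, 0.0762]
tool_rot: [0.028, 3.141, 0.0]
ft_force: [-0.4, 0.6, 3.7]
grip_width: 0.221
grip_force: 15.1
```

Emit:
play_rows(
  increments=[
    [[0,0,-0.1,0,0,0,-1],[0,0,-0.3,0,0,0,-1],[0,0,-0.6,0,0,0,-1],[0,0,-1,0,0,0,-1]],
  ],
)

```text
time: 28.85
position: [0.6565, 0.1841, 0.1751]
tool_rot: [-0.028, -3.138, 0.002]
ft_force: [0.4, 0.1, -0.3]
grip_width: 0.218
grip_force: 14.9
```

Emit:
play_rows(
  increments=[
    [[0,0,-0.4,0,0,0,-1],[0,0,-0.8,0,0,0,-1],[0,0,-1,0,0,0,-1]],
  ],
)

```text
time: 29.15
position: [0.6589, 0.1842, 0.2808]
tool_rot: [0.028, 3.136, 0.003]
ft_force: [0.4, -0.1, -0.6]
grip_width: 0.219
grip_force: 14.9
```

Emit:
play_rows(
  increments=[
    [[0.1,-0.4,0,0,0,0,-1],[0.2,-0.8,0,0,0,0,-1],[0.3,-1,0,0,0,0,-1]],
  ],
)

```text
time: 29.45
position: [0.6255, 0.0798, 0.2766]
tool_rot: [0.036, 3.141, -0.004]
ft_force: [0.6, 0.1, -0.2]
grip_width: 0.222
grip_force: 14.9
```

Emit:
play_rows(
  increments=[
    [[0.1,-0.4,0,0,0,0,-1],[0.2,-0.8,0,0,0,0,-1],[0.3,-1,0,0,0,0,-1]],
  ],
)

```text
time: 29.75
position: [0.5932, -0.0193, 0.2764]
tool_rot: [0.036, 3.141, -0.003]
ft_force: [1.1, -0.4, 0.6]
grip_width: 0.217
grip_force: 14.9
```

Emit:
play_rows(
  increments=[
    [[0.1,-0.4,0,0,0,0,-1],[0.2,-0.8,0,0,0,0,-1],[0.3,-1,0,0,0,0,-1]],
  ],
)

```text
time: 30.05
position: [0.5612, -0.1176, 0.2762]
tool_rot: [0.034, 3.141, -0.002]
ft_force: [-0.0, -0.6, -0.4]
grip_width: 0.22
grip_force: 14.9
```

Emit:
play_rows(
  increments=[
    [[0.1,-0.4,0,0,0,0,-1],[0.2,-0.8,0,0,0,0,-1],[0.3,-0.95,0,0,0,0,-1],[0.3,-0.95,0,0,0,0,-1],[0.3,-0.95,0,0,0,0,-1]],
  ],
)

```text
time: 30.55
position: [0.5312, -0.2068, 0.2758]
tool_rot: [0.026, 3.141, 0.003]
ft_force: [0.1, -0.1, 0.4]
grip_width: 0.218
grip_force: 14.9
```

Run:
```python
from h import *
s=ctrl.get_state();print(s['time'],s['position'],s['grip_width'],plan([.530,-.212,.175],np.radians(178.95)))
i=ctrl.get_image("wrist");cv2.imwrite("pics/w7.png",i[:,:,::-1])
```

```text
30.55 [ 0.5312244  -0.20680219  0.27580031] 0.21848334273029382 (array([ 0.012, -0.054,  1.008]), array([0.001, 0.   , 0.001]))
```

Narrow slot: I turn the gripper 90° so the fingers open lengthwise in it.

Emit:
play_rows(
  increments=[
    [[0.01,-0.05,0,0,0,0.09,-1],[0.01,-0.05,0,0,0,0.18,-1],[0.01,-0.05,0,0,0,0.27,-1],[0.01,-0.05,0,0,0,0.36,-1],[0.01,-0.05,0,0,0,0.45,-1],[0.01,-0.05,0,0,0,0.54,-1],[0.01,-0.05,0,0,0,0.63,-1]],
  ],
)

```text
time: 31.3
position: [0.5308, -0.2106, 0.2755]
tool_rot: [-1.518, -2.75, -0.001]
ft_force: [-1.1, 0.1, -0.7]
grip_width: 0.219
grip_force: 14.9
```

Emit:
play_rows(
  increments=[
    [[0,0,0,0,0,0.09,-1],[0,0,0,0,0,0.18,-1],[0,0,0,0,0,0.27,-1],[0,0,0,0,0,0.36,-1],[0,0,0,0,0,0.37,-1],[0,0,0,0,0,0.37,-1]],
  ],
)

```text
time: 31.9
position: [0.5304, -0.2116, 0.2756]
tool_rot: [-2.235, -2.207, -0.0]
ft_force: [0.6, -0.2, 0.0]
grip_width: 0.215
grip_force: 14.9
```

Run:
```python
from h import *
s=ctrl.get_state();print(s['time'],s['position'],s['grip_width'],plan([.530,-.212,.175],np.radians(88.95)))
i=ctrl.get_image("wrist")[:,:,::-1];cv2.imwrite("pics/w7.png",i)
# check positions of divider: brightness profile along column near tray, at z rim
for v in range(60,240,12):
    print(v,wpx2w(321,v,.126,s)[:2].round(3),i[v,300:345:8].mean(1).round().astype(int))
```

```text
31.9 [ 0.53039071 -0.21161099  0.27556407] 0.21532994959128654 (array([-0.004, -0.004,  1.006]), array([-0.   , -0.   ,  0.004]))
60 [ 0.531 -0.09 ] [ 27 102 109  32  97  81]
72 [ 0.531 -0.1  ] [ 30 160 164  42 182 129]
84 [ 0.531 -0.109] [183 183 184 184 183 182]
96 [ 0.531 -0.119] [ 27 181 182  42 181 185]
108 [ 0.531 -0.128] [ 29 182 183  43 184 189]
120 [ 0.531 -0.137] [82 78 76 70 77 86]
132 [ 0.531 -0.147] [79 77 78 78 76 76]
144 [ 0.531 -0.156] [ 17 122 122  50 121 114]
156 [ 0.531 -0.166] [ 19 175 176  68 176 175]
168 [ 0.53  -0.175] [132 130 132 131 132 132]
180 [ 0.53  -0.185] [ 14 122 123  70 123  73]
192 [ 0.53  -0.195] [ 15 121 121  68 121  48]
204 [ 0.53  -0.205] [ 23 178 180 139 178  51]
216 [ 0.53  -0.215] [ 18 179 179 139 178  39]
228 [ 0.53  -0.226] [180 177 177 177 179 180]
```

Emit:
play_rows(
  increments=[
    [[0,0,0.3,0,0,0,-1],[0,0,0.6,0,0,0,-1],[0,0,0.85,0,0,0,-1],[0,0,0.93,0,0,0,-1],[0,0,0.97,0,0,0,-1],[0,0,0.99,0,0,0,-1],[0,0,0.99,0,0,0,-1]],
  ],
)

```text
time: 32.65
position: [0.5303, -0.2137, 0.1777]
tool_rot: [2.24, 2.201, 0.002]
ft_force: [0.1, -0.7, 0.8]
grip_width: 0.219
grip_force: 14.9
```

Emit:
play_rows(
  increments=[
    [[0,0,0.01,0,0,0,-1],[0,0,0.02,0,0,0,-1],[0,0,0.02,0,0,0,-1]],
  ],
)

```text
time: 32.95
position: [0.5298, -0.2134, 0.175]
tool_rot: [2.241, 2.201, 0.001]
ft_force: [-0.5, -0.4, -0.9]
grip_width: 0.22
grip_force: 14.9
```

Emit:
play_rows(
  increments=[
    [[0,0,0.01,0,0,0,-1],[0,0,0.015,0,0,0,-1],[0,0,0.015,0,0,0,-1]],
  ],
)

```text
time: 33.25
position: [0.5299, -0.2135, 0.1742]
tool_rot: [2.241, 2.202, 0.001]
ft_force: [-1.4, 0.8, 5.0]
grip_width: 0.221
grip_force: 15.2
```

Emit:
play_rows(
  increments=[
    [[0,0,0,0,0,0,0],[0,0,0,0,0,0,0],[0,0,0,0,0,0,0],[0,0,0,0,0,0,0],[0,0,-0.2,0,0,0,0],[0,0,-0.6,0,0,0,0],[0,0,-1,0,0,0,0]],
  ],
)

```text
time: 33.95
position: [0.529, -0.2133, 0.2737]
tool_rot: [-2.241, -2.2, 0.002]
ft_force: [0.3, 0.3, -0.3]
grip_width: 0.5
grip_force: 0.0
```

Emit:
play_rows(
  increments=[
    [[0,-0.4,-0.3,0,0,0,0],[0,-0.8,-0.6,0,0,0,0],[0,-1,-1,0,0,0,0],[0,-1,-1,0,0,0,0]],
  ],
)

```text
time: 34.35
position: [0.4289, -0.2137, 0.3783]
tool_rot: [2.239, 2.196, 0.013]
ft_force: [0.0, -0.6, 0.3]
grip_width: 0.5
grip_force: 0.0
```

Run:
```python
from h import *
s=ctrl.get_state();print(s['time'],s['position'],s['ft_force'])
for n in("scene","top","wrist"):cv2.imwrite(f"pics/end_{n}.png",ctrl.get_image(n)[:,:,::-1])
i=cv2.imread("pics/end_scene.png").astype(int)
# spring in scene: grey profile along predicted px
for z in(0,.017,.034):print(w2px("scene",[.530,-.213,.098+z]).round(1))
j=cv2.imread("pics/end_scene.png");u,v=w2px("scene",[.530,-.213,.115]).astype(int)
print(cv2.cvtColor(j,cv2.COLOR_BGR2GRAY)[v-14:v+16:2,u-16:u+17:2])
a=cv2.imread("pics/end_top.png");b=cv2.imread("pics/top0.png")
d=cv2.absdiff(a,b).max(2);d=cv2.medianBlur((d>40).astype(np.uint8),3);n,l,st,ce=cv2.connectedComponentsWithStats(d)
print([(st[k].tolist()) for k in range(1,n) if st[k,4]>15])
```

```text
34.35 [ 0.42894393 -0.21369672  0.37832494] [ 0.02513839 -0.60114522  0.29206857]
[243.7 133.8]
[243.  129.5]
[242.4 125.2]
[[205 169 210 189 199 199 219 224 227 222 210 194 196 199 210 218 209]
 [172 202 201 211 224 227 227 209 201 196 193 210 210 210 202 204 204]
 [216 224 231 230 221 201 194 193 197 213 206 211 204 206 205 206 207]
 [232 225 210 198 192 196 210 218 208 203 206 206 206 207 207 207 205]
 [210 200 198 214 210 210 201 206 205 208 206 205 207 207 219 230 231]
 [211 214 208 205 202 205 206 147 114 220 206 216 228 234 229 124 199]
 [207 200 203 204 205 206 205 156 213 230 232 231 208 115 235 234 108]
 [204 205 205 206 204 206 133 241 143 246  68 239 234 186 173 225 211]
 [206 204 202 215 228 232 231 166 224 142 194  97 225 213 203 205 205]
 [203 217 232 233 212 118 236 221 106 174 237 211 204 205 205 206 207]
 [233 229 110 237 234 136 220 213 222 202 203 204 207 207 206 206 208]
 [239 232 198 115 226 218 206 202 206 206 207 207 206 205 220 231 197]
 [ 88 233 225 210 200 205 203 205 205 207 204 212 226 229 202 176 108]
 [198 198 200 205 205 205 204 205 206 218 228 231 136 207 145 113 126]
 [202 204 204 203 204 202 216 224 230 165 238 193 100 111 116 105 104]]
[[393, 156, 79, 85, 2932], [482, 157, 16, 2, 32], [515, 158, 8, 2, 16], [314, 161, 16, 8, 84], [422, 168, 22, 51, 669], [412, 173, 4, 5, 16], [474, 177, 124, 223, 14711], [249, 178, 14, 60, 462], [313, 178, 20, 58, 525], [423, 220, 10, 3, 25], [423, 227, 9, 2, 18], [422, 233, 19, 3, 39], [566, 250, 74, 47, 1385], [512, 281, 8, 13, 59], [509, 296, 5, 10, 29], [22, 308, 263, 92, 11667], [506, 308, 5, 11, 20], [637, 308, 3, 7, 16], [221, 316, 272, 64, 5585], [633, 318, 7, 26, 141], [502, 322, 7, 17, 54], [632, 345, 8, 5, 19], [624, 351, 16, 49, 509], [367, 379, 53, 19, 438], [552, 380, 35, 20, 567], [371, 393, 16, 7, 70]]
```

```bash
python3 -c "
from bench import ctrl
print(ctrl.close_job())"
```

```text
the job is handed in; nothing more can be done
None
```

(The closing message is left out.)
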